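# Level the turntable stand

## Robot

A 6-joint arm with a two-finger parallel gripper is mounted at the origin on the work surface. World frame = base frame: x ahead of the robot, y to its left, z up, the work surface at z = 0. Lengths are in m, angles in rad, forces in N, time in s.
With the tool pointing down it reaches from about 0.425 to 0.95 m from the base axis. Payload 3.5 kg.
Tool frame: the origin (TCP) lies between the finger pads; the fingertips stand 22 mm ahead of it and the grasp point (between the pads) lies 3 mm ahead of it (ctrl.nose_length is the z of the fingertips in the tool frame, in m); z points along the fingers, y is the line along which they close (so a half turn about z gives the same grasp; the last joint's range is limited). The gripper opens to 85 mm and grips with 20 to 120 N. Pads are 22 mm wide; open, the fingers measure 114 mm over their backs; the gripper's body (76 mm by 85 mm) begins 54 mm behind the grasp point. The pads swing forward as they close: fully open they stand 13 mm farther back than shut.
Start: joints at [0.984, 0.286, 1.577, -0, 1.279, -0.15], TCP at [0.286, 0.612, 0.253] pointing down, gripper open.
Joint ranges: [-2.77, 2.77], [-0.9, 2.22], [0.21, 2.48], [-1.53, 4.67], [0.24, 2.81], [-2.84, 2.84]. Speed limits (rad/s): [2.79, 2.79, 3.14, 3.14, 3.14, 3.14].

## Interface

Orientations are given as a unit quaternion [x, y, z, w].
In Python, from plant import ctrl gives the robot as it stands. The module is installed in compiled form; this text tells all that it offers.
- The arm moves only by the tool send_rows, never from a script. Its argument "rows" is text: rows parted by semicolons, each of 7 numbers parted by spaces: the turn, a rotation vector about the tool's x, y, z in degrees, then the shift along the tool's x, y, z in mm, then the opening, from -1 (shut) to 1 (fully open). A call has 1 to 8 rows; each row is the pose to reach, as a shift and turn from the pose commanded when the call began, along the tool's axes at that moment; what a row does not reach only later rows make up. A row lasts 1/8 s, in which the tool goes at most 62.5 mm and 10.7 degrees, less where a joint would pass 70% of its speed; a pose out of reach is approached as far as the arm can. A call with a gripper value outside its range is refused whole. The fingers move at their own pace and stop on an object; "grip_force" is the grip in N (left out, the last holds). Time passes only in rows, so rows that repeat a pose let the fingers close. It gives the time, the measured TCP pose, the force, the opening and the grip force at its end, in the units of the state.
- ctrl.get_state(): the state, without advancing time (a new reading comes with each control period).
- ctrl.read_camera(name): name is "side" or "top"; returns a dict with "color" (480x640x3 uint8, red, green, blue), "fx", "fy", "cx", "cy" (pixels), "extrinsics" (4x4, takes a point from world to camera coordinates). Camera axes: x right, y down, z forward; pixel columns grow to the right and rows downward; lengths in m; the calibration is good to about 2 mm. A picture is of the moment at which its call begins. There is no depth.
- ctrl.sign_off(): hands the job in; it is judged then, once.
Trained networks look in a picture, given as the dict that the camera call returned (one of the last four; its "shot" number tells which), for a name from the list of things; names that differ only in an ending like _2 or _b are one class to them, and where a whole thing is asked for, a point or a joint stands for the part that bears it (a point fixed in the world has none). Each returns a list of dicts, best first, with "p" (0 to 1); they miss things now and then, are a little off and sometimes report something else, mostly with a low value. They report only what shows in the picture. A call takes as long as a camera call. They do not tell look-alikes from the thing itself.
- ctrl.look_for(picture, target): "position" ([x, y, z] in m, in the coordinates of the camera as it stood for that picture, good to about 4 mm: the middle of the surface that is visible of it).
The state is a dict: "time": time; "qpos": joint angles; "dq": joint speeds; "joint_efforts": joint torques, N m; "eef_pos": TCP position; "tcp_rot": TCP orientation; "contact_force": force on the tool from outside, world axes, zero at the start; "wrist_torque": the same for the moment, N m; "opening": opening from 0.0 (shut) to 1.0 (fully open); "finger_force": force on a finger pad.
Only numpy, scipy, OpenCV 4.12 (cv2) and the standard library are available. Lean on these libraries where they do the work, as an engineer would, in place of code of your own. Each camera call takes 0.05 s, during which the arm holds its last target. There are 200 camera calls.

## Task

Lay the spirit level lengthwise on the front rail of the wooden turntable stand and let go of it, then turn the round metal knob of the leveling foot until the bubble sits between the two lines of the vial. Finally press down lightly with the fingertips on the black pad at the middle of the level (not on the stand or the knob) and finish while still pressing, the level staying on the rail with its bubble centred. Leave the other things on the cabinet where they stand.

Things in the scene. Friction and masses are not known exactly. Their poses are not given: they have to be found in the camera images.
- level: Aluminium spirit level, a bar 180 long (its x) x 26 wide (y) x 36 mm high, 0.2 to 0.32 kg, lying at the left. Origin: centre of its underside. A flush black pad (28 x 20 mm) marks the middle of its top. A window in the top at +x shows a green vial with a white bubble 12 mm long; the vial's middle is 54 mm from the level's, its two black lines 9 mm either side.
- bubble (a joint): Position (m) of the bubble from the vial's middle, growing along the level's +x. The bubble drifts to the higher end, 6 mm per 0.01 rad of tilt (limit 23 mm either way) and needs about 1.5 s to settle. It lies between the lines within about 3 mm of 0.
- frame: Wooden frame of the stand, 240 deep (x) x 380 mm wide (y): front and back rail along y, two crossbars, bars 40 wide x 22 mm thick, top about 70 mm above the cabinet. Origin: middle of the left (+y) crossbar's underside, on the hinge line: it pivots about x on two fixed feet there. The right end rests on the leveling foot and starts 4 to 11 mm low (tilt 0.013 to 0.03 rad). Only the foot moves it.
- rail (a point): Middle of the top face of the front rail (nearer the robot), 40 mm wide along frame x, 380 mm long along frame y. The level fits anywhere along it with its middle from 60 mm right (-y) to 100 mm left (+y) of this point. Axes as the frame's.
- foot_grip (a point): Middle of the leveling foot's ribbed round aluminium knob, 42 mm across, 26 high, upright on the middle of the right (-y) crossbar, this point 23 mm above the bar's top (10 mm gap below the knob). Clockwise from above raises the right end and knob 6.8 mm per rad, tilts the frame 0.02 rad per rad; takes 0.3 N m, stays put. Level is 0.7 to 1.5 rad clockwise from the start; it also turns back.
- clamp: Bystander: stainless steel record clamp, a waisted disc 72 mm across, 50 mm high, standing on the cabinet inside the frame's opening. Origin: centre of its underside.
- coaster: Bystander: round bamboo coaster, 96 mm across, 8 mm thick, under the tumbler. Origin: centre of its underside.
- tumbler: Bystander: glass tumbler, 74 mm across, 85 mm high, on the coaster. Origin: centre of its underside.
- dispenser: Bystander: white plastic push dispenser, 74 x 74 x 115 mm, at the far left. Origin: centre of its underside.
- remote: Bystander: wooden remote, 44 x 135 (its y) x 19 mm, in front of the stand. Origin: centre of its underside.
- brush: Bystander: record brush, 24 x 95 (its y) x 26 mm, to the right. Origin: centre of its underside.
Things that resemble listed ones, but are neither listed nor needed, are in the scene too. There is more than one size of the level; the one meant has the size given above.

How it is judged:
On the way, in this order (a step that is already met when the one before it is completed fails the run):
1. the level lies lengthwise on the front rail, let go (x of level in the frame of rail between -0.013 and 0.013 m and y of level in the frame of rail between -0.06 and 0.11 m and z of level in the frame of rail between -0.004 and 0.005 m and angle between the x axis of level and the y axis of frame, either way round below 0.15 rad and contact force between each of the arm, the fingers and level below 0.05 N and contact force between level and frame above 1 N and linear speed of level below 0.03 m/s), for 0.3 s.
2. the foot has been turned until the bubble is centred (x of level in the frame of rail between -0.013 and 0.013 m and y of level in the frame of rail between -0.06 and 0.11 m and z of level in the frame of rail between -0.004 and 0.005 m and angle between the x axis of level and the y axis of frame, either way round below 0.15 rad and value of joint bubble between -0.0037 and 0.0037 m and angle between frame's own z axis and vertical below 0.007 rad), for 0.4 s.
At the end, for the whole second after the job is handed in: Level lengthwise on the front rail (13 mm across, 60 mm right to 110 mm left of its middle, 0.15 rad), bubble within 3.7 mm of centre, frame within 0.007 rad of level, fingers pressing the level with 1.5 to 32 N (level on frame 5 to 32 N), arm touching neither frame nor knob (all of step 2 and contact force between level and frame between 5 and 32 N and contact force between the fingers and level between 1.5 and 32 N and contact force between each of the arm, the fingers and frame below 0.3 N and linear speed of level below 0.02 m/s); the arm keeps its last pose, push and grip.
It fails at once if the level is slammed or pressed hard on the stand (over 45 N) (contact force between level and frame above 45 N).
It fails at once if another thing on the cabinet is moved more than 20 mm or tipped over (distance of any of clamp, tumbler, dispenser, remote, brush, coaster from where it was at the start of the episode above 0.02 m or angle between any of clamp, tumbler, dispenser, remote, brush, coaster's own z axis and vertical above 0.35 rad).
It also fails if it takes over 72 s, if anything falls off the work surface, if the arm or the gripper's body presses on something with over 40 N, if the wrist force passes 120 N, or if a joint passes its speed limit or range.

## Working session

There is one attempt and no reset: what is moved stays moved. The work goes in short steps, Python scripts to look and compute and a tool call to move; the robot and the scene stay as the last step left them, time stands still between calls to the robot, and variables do not carry over. Pictures are saved under pics/ and viewed, at most 10 in all, crops included, and the job is handed in when it is done.

Besides the shell and the picture viewer there is one more tool, called after ">>>" as name(argument=value, ...) on one line, values as JSON. send_rows: Moves the arm, as the interface text tells. Its arguments: {"type":"object","properties":{"rows":{"type":"string"},"grip_force":{"type":"number"}},"required":["rows"]}

```bash
mkdir -p pics; cat > h.py <<'E'
import numpy as np, cv2
from plant import ctrl
def shot(n,save=None):
    p=ctrl.read_camera(n)
    if save: cv2.imwrite('pics/'+save,p['color'][:,:,::-1])
    return p
def w(p,c):
    E=np.array(p['extrinsics']); return (np.linalg.inv(E)@np.r_[c,1])[:3]
def pix(p,P):
    E=np.array(p['extrinsics']); c=(E@np.r_[P,1])[:3]; return np.array([p['fx']*c[0]/c[2]+p['cx'],p['fy']*c[1]/c[2]+p['cy']])
def onz(p,u,v,z):
    E=np.linalg.inv(np.array(p['extrinsics'])); d=E[:3,:3]@np.array([(u-p['cx'])/p['fx'],(v-p['cy'])/p['fy'],1]); o=E[:3,3]
    return o+d*(z-o[2])/d[2]
def find(p,t,k=3):
    for r in ctrl.look_for(p,t)[:k]:
        P=w(p,r['position']); print(t,round(r['p'],2),P.round(3),pix(p,P).round())
E
python3 - <<'E'
from h import *
np.set_printoptions(suppress=True)
ps={n:shot(n,n+'0.png') for n in('side','top')}
for n,p in ps.items():
    print(n,'cam at',np.linalg.inv(np.array(p['extrinsics']))[:3,3].round(3),p['fx'])
    for t in('level','frame','rail','foot_grip','clamp','tumbler','dispenser','remote','brush'): find(p,t)
s=ctrl.get_state(); print(s['eef_pos'],s['tcp_rot'],s['time'])
E
```

```text
side cam at [-0.     1.235  1.068] 579.2649194371565
level 0.78 [0.309 0.503 0.048] [327. 389.]
level 0.27 [0.701 0.215 0.062] [237. 259.]
frame 0.64 [ 0.649 -0.093  0.062] [303. 205.]
rail 0.8 [ 0.65  -0.095  0.062] [303. 205.]
foot_grip 0.57 [ 0.573 -0.204  0.091] [341. 185.]
clamp 0.34 [0.541 0.296 0.024] [277. 305.]
tumbler 0.66 [0.7   0.216 0.068] [237. 258.]
dispenser 0.56 [0.66  0.46  0.082] [199. 317.]
top cam at [0.451 0.014 1.41 ] 585.541431121444
level 0.82 [0.494 0.279 0.04 ] [222. 260.]
level 0.64 [0.334 0.46  0.053] [143. 332.]
level 0.6 [0.673 0.419 0.103] [154. 182.]
frame 0.91 [ 0.575 -0.047  0.07 ] [361. 221.]
rail 0.86 [ 0.574 -0.047  0.07 ] [360. 222.]
foot_grip 0.73 [ 0.578 -0.212  0.098] [435. 217.]
clamp 0.7 [ 0.584 -0.007  0.048] [343. 219.]
clamp 0.36 [ 0.569 -0.047  0.069] [361. 224.]
tumbler 0.86 [0.716 0.209 0.044] [250. 166.]
dispenser 0.91 [0.672 0.421 0.106] [153. 183.]
remote 0.69 [ 0.369 -0.124  0.023] [395. 310.]
brush 0.94 [ 0.401 -0.382  0.024] [505. 294.]
[0.28553646 0.61160232 0.25333094] [ 0.21667285  0.97624427 -0.0000108  -0.000004  ] 1.0
```

View pics/top0.png

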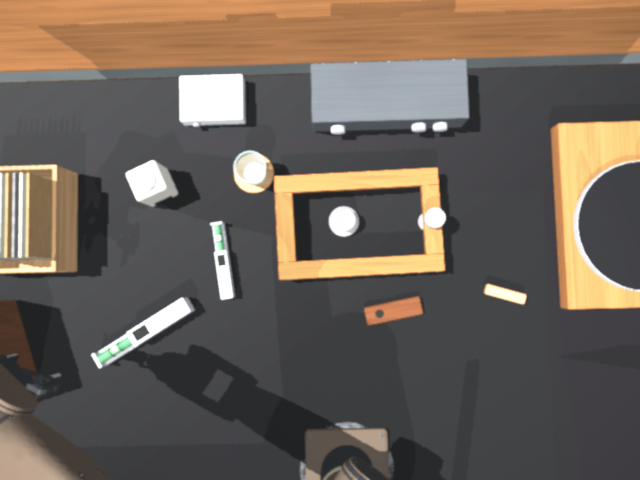

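View pics/side0.png

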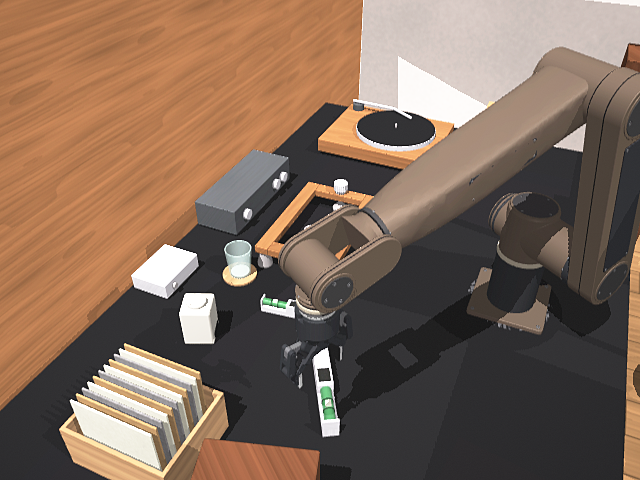

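Two levels show in the top view: (222,260), about 77 px or 0.18 m long, and (143,332), about 112 px or 0.26 m long. The 180 mm one fits, so it is the one at (222,260). I'll confirm that in an enlarged crop and measure it along with the rail.

```bash
python3 - <<'E'
from h import *
np.set_printoptions(suppress=True)
p=shot('top'); im=p['color'].astype(int)
c=p['color'][160:380,80:460]; cv2.imwrite('pics/crop1.png',cv2.resize(c,None,fx=2.1,fy=2.1,interpolation=cv2.INTER_CUBIC)[:,:,::-1])
def rect(box,mask,z):
    x0,y0,x1,y1=box; m=np.zeros(mask.shape,np.uint8); m[y0:y1,x0:x1]=mask[y0:y1,x0:x1]
    m=cv2.morphologyEx(m,cv2.MORPH_CLOSE,np.ones((9,9)))
    cs=max(cv2.findContours(m,0,2)[0],key=cv2.contourArea)
    b=cv2.boxPoints(cv2.minAreaRect(cs)); W=np.array([onz(p,u,v,z) for u,v in b])
    e=W[1]-W[0];f=W[2]-W[1]
    print('pix',b.round(1).tolist(),'ctr',W.mean(0).round(4),'len',np.linalg.norm(e).round(4),np.linalg.norm(f).round(4),'ang',np.degrees(np.arctan2(e[1],e[0])).round(1),np.degrees(np.arctan2(f[1],f[0])).round(1))
br=(im.max(2)>110).astype(np.uint8)
rect((200,212,242,308),br,0.036); rect((85,290,200,375),br,0.036)
wood=((im[:,:,0]-im[:,:,2]>60)&(im[:,:,0]>120)).astype(np.uint8)
rect((272,150,460,290),wood,0.067)
# rail row edges per column
for u in(290,320,360,400,430):
    r=np.where(wood[235:292,u])[0]+235; 
    print(u,r.min(),r.max(),onz(p,u,r.min(),.068).round(4),onz(p,u,r.max()+1,.068).round(4))
E
```

```text
pix [[208.1999969482422, 221.6999969482422], [223.6999969482422, 219.5], [234.6999969482422, 298.3999938964844], [219.1999969482422, 300.5]] ctr [0.4962 0.2808 0.036 ] len 0.0371 0.1876 ang -83.5 -172.7
pix [[88.80000305175781, 354.0], [185.0, 293.6000061035156], [195.1999969482422, 309.8999938964844], [99.0999984741211, 370.29998779296875]] ctr [0.3326 0.4686 0.036 ] len 0.2633 0.0454 ang -59.2 -148.3
pix [[271.3999938964844, 167.0], [439.0, 157.6999969482422], [445.29998779296875, 271.0], [277.70001220703125, 280.29998779296875]] ctr [ 0.582 -0.042  0.067] len 0.3891 0.2618 ang -88.4 -179.1
290 235 279 [0.5482 0.1158 0.068 ] [0.445  0.1179 0.068 ]
320 260 277 [0.489  0.0482 0.068 ] [0.4479 0.0492 0.068 ]
360 257 275 [ 0.4936 -0.0435  0.068 ] [ 0.4502 -0.0423  0.068 ]
400 255 273 [ 0.4959 -0.135   0.068 ] [ 0.4525 -0.1336  0.068 ]
430 235 271 [ 0.5399 -0.2051  0.068 ] [ 0.4554 -0.202   0.068 ]
```

View pics/crop1.png

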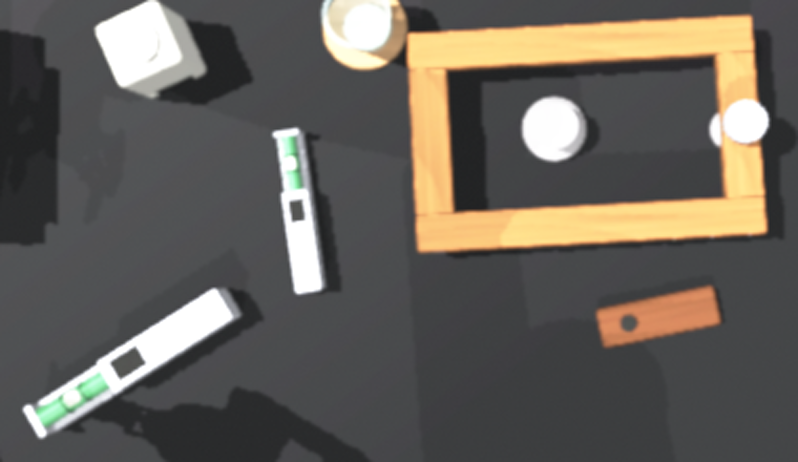

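The crop confirms it. The level at crop (300,212), top-view px (222,260), is the 180 mm one. The big one at px (143,332) is the look-alike. I'll move above the right one.

>>> send_rows(rows="0 0 -32 -327 -210 80 1;0 0 -32 -327 -210 80 1;0 0 -32 -327 -210 80 1;0 0 -32 -327 -210 80 1;0 0 -32 -327 -210 80 1;0 0 -32 -327 -210 80 1;0 0 -32 -327 -210 80 1;0 0 -32 -327 -210 80 1", grip_force=40)

```text
time: 2.05
eef_pos: [0.4937, 0.2814, 0.1729]
tcp_rot: [-0.059, 0.998, -0.0, -0.0]
contact_force: [-0.3, 1.0, 0.0]
opening: 0.999
finger_force: 0.0
```

```bash
python3 - <<'E'
from h import *
np.set_printoptions(suppress=True)
p=shot('side','side1.png')
for t in('level','frame','rail','foot_grip','clamp'): find(p,t)
c=p['color'][150:400,180:500]; cv2.imwrite('pics/crop2.png',cv2.resize(c,None,fx=2.4,fy=2.4,interpolation=cv2.INTER_CUBIC)[:,:,::-1])
from scipy.spatial.transform import Rotation as R
s=ctrl.get_state(); print(s['eef_pos'],R.from_quat(s['tcp_rot']).as_matrix().round(3).tolist(),s['qpos'])
for a in(-.09,0,.09):
    P=np.array([.496+a*.991,.284+a*.13,.036]); print(pix(p,P).round(1), ((pix(p,P)-[180,150])*2.4).round())
E
```

```text
level 0.93 [0.487 0.289 0.027] [297. 309.]
level 0.56 [0.322 0.487 0.046] [324. 382.]
frame 0.64 [0.49  0.06  0.064] [331. 246.]
rail 0.94 [0.493 0.059 0.065] [330. 246.]
foot_grip 0.37 [ 0.559 -0.204  0.075] [344. 190.]
clamp 0.66 [0.566 0.005 0.018] [315. 241.]
clamp 0.66 [0.698 0.217 0.065] [238. 259.]
clamp 0.55 [0.488 0.289 0.025] [296. 309.]
[0.4924999  0.2841313  0.17372518] [[-0.992, -0.123, 0.001], [-0.123, 0.992, 0.0], [-0.001, 0.0, -1.0]] [ 0.34480826  0.13293286  1.90930642  0.00017017  1.09871863 -1.34964603]
[328.2 310.9] [356. 386.]
[294.3 303.7] [274. 369.]
[261.3 296.7] [195. 352.]
```

View pics/crop2.png

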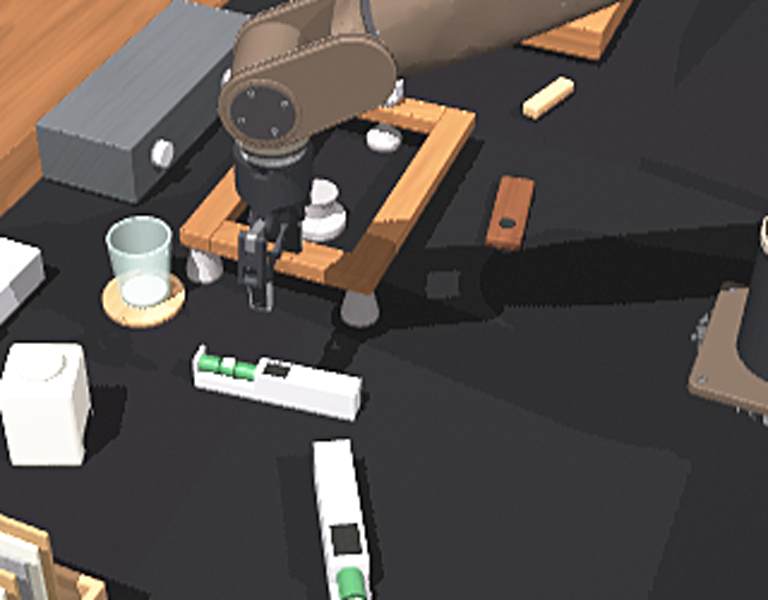

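The side view shows the level's pad at crop (277,369) against a prediction of (274,369) from the top view, so position and height agree. Next I descend and grasp.

>>> send_rows(rows="0 0 0 -3 0 60 1;0 0 0 -3 0 110 1;0 0 0 -3 0 142 1;0 0 0 -3 0 142 -1;0 0 0 -3 0 142 -1;0 0 0 -3 0 142 -1;0 0 0 -3 0 142 -1;0 0 0 -3 0 142 -1", grip_force=40)

```text
time: 3.35
eef_pos: [0.4976, 0.284, 0.0337]
tcp_rot: [-0.061, 0.998, 0.001, 0.002]
contact_force: [-0.4, 0.5, 6.4]
opening: 0.295
finger_force: 41.6
```

```bash
python3 - <<'E'
from h import *
np.set_printoptions(suppress=True)
p=shot('side'); q=shot('top')
from scipy.spatial.transform import Rotation as R
s=ctrl.get_state(); print(s['eef_pos'],R.from_quat(s['tcp_rot']).as_matrix().round(3).tolist(),s['opening'],s['finger_force'],s['contact_force'])
# triangulate rail corners: side crop2 px -> full
def tri(a,b):
    from scipy.optimize import least_squares
    return least_squares(lambda P:np.r_[pix(p,P)-a,pix(q,P)-b],[.5,0,.07]).x
c=lambda u,v:np.array([u/2.4+180,v/2.4+150]); t=lambda u,v:np.array([u/2.1+80,v/2.1+160])
print('R corner',tri(c(474,114),t(765,234)).round(4),'L corner',tri(c(368,280),t(418,251)).round(4))
find(q,'foot_grip');find(p,'foot_grip');find(q,'rail')
E
```

```text
[0.49761857 0.2839467  0.03372675] [[-0.993, -0.122, 0.004], [-0.122, 0.993, 0.001], [-0.004, 0.001, -1.0]] 0.2932758999350706 41.580875515937805 [-0.40260069  0.20955361  6.0101225 ]
R corner [ 0.4568 -0.2361  0.0577] L corner [0.4474 0.1432 0.0678]
foot_grip 0.75 [ 0.579 -0.213  0.097] [435. 217.]
foot_grip 0.43 [0.672 0.421 0.101] [153. 183.]
rail 0.56 [ 0.575 -0.047  0.065] [360. 222.]
```

>>> send_rows(rows="0 0 0 0 0 -60 -1;0 0 0 0 0 -120 -1;0 0 10 15 -60 -120 -1;0 0 20 30 -115 -120 -1;0 0 30 45 -170 -120 -1;0 0 40 55 -225 -120 -1;0 0 50 61 -265 -120 -1;0 0 60 61 -279 -120 -1")

```text
time: 4.6
eef_pos: [0.4684, -0.0029, 0.1509]
tcp_rot: [0.45, 0.893, -0.0, -0.0]
contact_force: [0.0, 0.3, -2.9]
opening: 0.297
finger_force: 40.8
```

>>> send_rows(rows="0 0 10 0 0 0 -1;0 0 20 0 0 0 -1;0 0 30 0 0 0 -1;0 0 35 0 0 0 -1;0 0 35 0 0 0 -1;0 0 35 0 0 0 -1")

```text
time: 5.35
eef_pos: [0.4689, -0.0009, 0.151]
tcp_rot: [0.694, 0.72, -0.0, -0.0]
contact_force: [-0.3, -0.3, -3.4]
opening: 0.295
finger_force: 40.8
```

```bash
python3 - <<'E'
from h import *
np.set_printoptions(suppress=True)
q=shot('top','top3.png'); p=shot('side')
from scipy.spatial.transform import Rotation as R
s=ctrl.get_state(); print(s['eef_pos'],R.from_quat(s['tcp_rot']).as_matrix().round(3).tolist(),s['opening'],s['contact_force'],s['qpos'],s['time'])
find(q,'level');find(p,'level')
cv2.imwrite('pics/c3.png',np.hstack([cv2.resize(x['color'][a:a+200,b:b+250],None,fx=1.6,fy=1.6)[:,:,::-1] for x,a,b in((q,150,240),(p,120,230))]))
E
```

```text
[ 0.46909378 -0.00091945  0.15118441] [[-0.035, 0.999, -0.0], [0.999, 0.035, 0.0], [0.0, -0.0, -1.0]] 0.2957564739074342 [ 0.66300506  0.63600209 -2.48213618] [-0.21876859 -0.06190168  2.15604345  0.00004481  1.04771019 -0.2539865 ] 5.45
level 0.64 [0.467 0.073 0.155] [307. 269.]
level 0.56 [0.337 0.459 0.051] [144. 330.]
level 0.3 [ 0.368 -0.128  0.023] [397. 310.]
level 0.89 [0.317 0.488 0.046] [326. 383.]
level 0.63 [0.465 0.048 0.153] [342. 220.]
level 0.23 [ 0.364 -0.109  0.015] [392. 238.]
```

View pics/c3.png

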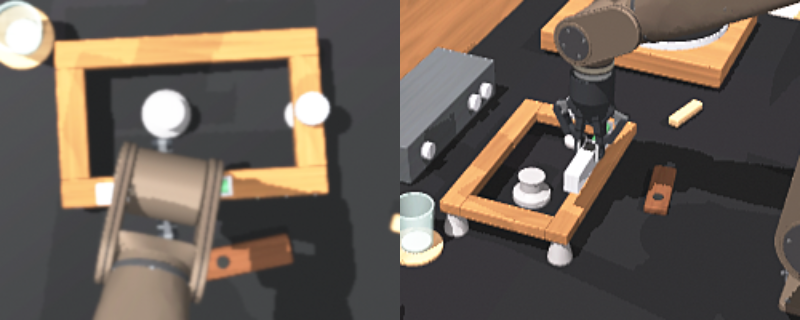

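>>> send_rows(rows="0 1.2 0 0 2 25 -1;0 1.2 0 0 2 42 -1;0 1.2 0 0 2 45 -1;0 1.2 0 0 2 47 -1;0 1.2 0 0 2 48 -1")

```text
time: 6.18
eef_pos: [0.4718, -0.001, 0.1039]
tcp_rot: [0.695, 0.719, 0.008, -0.007]
contact_force: [-0.6, 0.5, -2.9]
opening: 0.293
finger_force: 40.7
```

>>> send_rows(rows="0 0 0 0 0 1 -1;0 0 0 0 0 1 -1")

```text
time: 6.42
eef_pos: [0.4714, -0.0009, 0.1026]
tcp_rot: [0.695, 0.719, 0.007, -0.007]
contact_force: [0.1, -0.6, -3.2]
opening: 0.295
finger_force: 40.7
```

>>> send_rows(rows="0 0 0 0 0 1 -1;0 0 0 0 0 2 -1;0 0 0 0 0 2 -1")

```text
time: 6.8
eef_pos: [0.4717, -0.0008, 0.1014]
tcp_rot: [0.695, 0.719, 0.007, -0.007]
contact_force: [-3.7, 1.3, 4.8]
opening: 0.296
finger_force: 41.8
```

>>> send_rows(rows="0 0 0 0 0 1 -1;0 0 0 0 0 1 -1")

```text
time: 7.05
eef_pos: [0.4717, -0.0009, 0.1013]
tcp_rot: [0.695, 0.719, 0.007, -0.008]
contact_force: [-6.3, 1.9, 11.9]
opening: 0.298
finger_force: 42.7
```

In contact with the rail. I'll back off 1 mm, open and rise.

>>> send_rows(rows="0 0 0 0 0 -1 -1;0 0 0 0 0 -1 0;0 0 0 0 0 -1 1;0 0 0 0 0 -1 1;0 0 0 0 0 -40 1;0 0 0 0 0 -100 1;0 0 0 -60 0 -120 1;0 0 0 -120 0 -120 1")

```text
time: 8.05
eef_pos: [0.477, -0.1247, 0.2199]
tcp_rot: [0.694, 0.72, 0.008, -0.004]
contact_force: [0.6, -0.6, -0.1]
opening: 0.998
finger_force: 0.0
```

```bash
python3 - <<'E'
from h import *
np.set_printoptions(suppress=True)
q=shot('top','top4.png'); p=shot('side')
s=ctrl.get_state(); print(s['eef_pos'],s['opening'],s['contact_force'],s['qpos'],s['time'])
find(q,'level');find(p,'level');find(q,'foot_grip');find(p,'foot_grip')
cv2.imwrite('pics/c4.png',np.hstack([cv2.resize(x['color'][a:a+150,b:b+200],None,fx=2,fy=2,interpolation=cv2.INTER_CUBIC)[:,:,::-1] for x,a,b in((q,160,270),(p,140,270))]))
E
```

```text
[ 0.47592525 -0.12794942  0.21765234] 1.002074078367561 [-0.28895266  1.93162745  0.00724288] [-0.47675941 -0.08694286  2.04774196  0.01812655  1.18807186 -0.51221604] 8.15
level 0.79 [0.337 0.461 0.05 ] [143. 331.]
level 0.7 [0.669 0.42  0.105] [153. 184.]
level 0.7 [0.32  0.489 0.05 ] [325. 382.]
level 0.58 [0.468 0.025 0.099] [344. 231.]
foot_grip 0.55 [ 0.578 -0.213  0.101] [435. 217.]
foot_grip 0.75 [ 0.573 -0.203  0.095] [340. 184.]
```

View pics/c4.png

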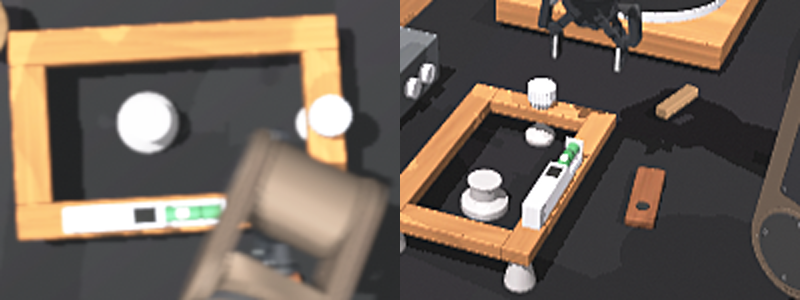

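The level lies on the rail: pad at top px (343,267) and bubble at (363,266), left of the vial's middle at about (367,266). The knob shows at top px (435,217) and side px (340,182). I'll triangulate it.

```bash
cat >> h.py <<'E'
from scipy.optimize import least_squares
def tri(p,a,q,b): return least_squares(lambda P:np.r_[pix(p,P)-a,pix(q,P)-b],[.5,0,.07]).x
def bub(q):
    """bubble offset (m, + = toward +y/left) from column profile along vial in the top view"""
    im=q['color'].astype(int); r=im[258:276,350:384]
    g=((r[:,:,1]-r[:,:,0])>35)
    print('greencols',[(350+i,int(n)) for i,n in enumerate(g.sum(0))])
    mid=int(round(np.average(np.arange(18),weights=g.sum(1)+1e-9)))
    print('row',258+mid,'R',r[mid-1:mid+2,:,0].mean(0).round().astype(int).tolist())
E
python3 - <<'E'
from h import *
np.set_printoptions(suppress=True)
q=shot('top'); p=shot('side')
print(tri(p,np.array([340.5,182]),q,np.array([435.5,217.5])))
im=q['color'].astype(int)
m=np.zeros((480,640),np.uint8); m[200:235,420:455]=(im.min(2)>170)[200:235,420:455]; 
cs=[c for c in cv2.findContours(m,0,2)[0] if cv2.contourArea(c)>40]
for c in cs: print('top',cv2.minEnclosingCircle(c),cv2.contourArea(c))
im=p['color'].astype(int); m[:]=0; m[172:200,328:355]=(im.min(2)>170)[172:200,328:355]
for c in cv2.findContours(m,0,2)[0]:
    if cv2.contourArea(c)>10: print('side',cv2.boundingRect(c),cv2.contourArea(c))
bub(q)
for z in(.09,.0945): print(onz(q,435.5,217.5,z), 'pad',onz(q,343,267.5,.1))
E
```

```text
[ 0.57715282 -0.21430924  0.0963386 ]
top ((432.15789794921875, 219.84210205078125), 14.108598709106445) 385.0
side (334, 179, 14, 16) 144.5
greencols [(350, 0), (351, 0), (352, 0), (353, 8), (354, 8), (355, 8), (356, 6), (357, 6), (358, 1), (359, 0), (360, 0), (361, 0), (362, 0), (363, 1), (364, 3), (365, 7), (366, 7), (367, 7), (368, 7), (369, 7), (370, 6), (371, 6), (372, 7), (373, 6), (374, 6), (375, 6), (376, 7), (377, 7), (378, 7), (379, 6), (380, 3), (381, 0), (382, 0), (383, 0)]
row 266 R [255, 255, 231, 167, 156, 157, 160, 200, 253, 255, 255, 255, 255, 255, 243, 175, 163, 161, 157, 146, 137, 147, 159, 163, 163, 162, 161, 159, 158, 152, 139, 128, 124, 129]
[ 0.57773106 -0.21542308  0.09      ] pad [ 0.47008749 -0.00358156  0.1       ]
[ 0.57729835 -0.21464035  0.0945    ] pad [ 0.47008749 -0.00358156  0.1       ]
```

>>> send_rows(rows="0 -1 0 -45 50 0 1;0 -1 0 -90 98 20 1;0 -1 0 -90 98 68 1;0 -1 0 -90 98 68 1;0 -1 0 -90 98 68 1")

```text
time: 9.07
eef_pos: [0.5767, -0.2073, 0.1478]
tcp_rot: [0.694, 0.72, 0.001, -0.001]
contact_force: [-0.8, 0.4, 0.2]
opening: 1.001
finger_force: 0.0
```

```bash
python3 - <<'E'
from h import *
from scipy.spatial.transform import Rotation as R
s=ctrl.get_state(); print(s['eef_pos'],R.from_quat(s['tcp_rot']).as_matrix().round(3).tolist(),s['contact_force'],s['qpos'],s['time'])
q=shot('top'); bub(q)
E
```

```text
[ 0.5767146  -0.2073189   0.14784696] [[-0.036, 0.999, 0.0], [0.999, 0.036, 0.003], [0.003, 0.0, -1.0]] [-0.78230036  0.42938319  0.16135435] [-0.51164248  0.25736639  1.81549037  0.00348686  1.07018161 -0.5492761 ] 9.075
greencols [(350, 0), (351, 0), (352, 0), (353, 8), (354, 8), (355, 8), (356, 6), (357, 6), (358, 1), (359, 0), (360, 0), (361, 0), (362, 0), (363, 1), (364, 2), (365, 7), (366, 7), (367, 7), (368, 7), (369, 7), (370, 6), (371, 6), (372, 7), (373, 6), (374, 6), (375, 6), (376, 7), (377, 7), (378, 7), (379, 6), (380, 0), (381, 0), (382, 0), (383, 0)]
row 266 R [255, 255, 242, 170, 156, 157, 160, 199, 253, 255, 255, 255, 255, 255, 243, 176, 163, 161, 157, 146, 137, 146, 159, 163, 163, 162, 161, 159, 160, 186, 248, 255, 255, 247]
```

>>> send_rows(rows="0 0 0 -7 1 30 1;0 0 0 -7 1 50 1;0 0 0 -7 1 57 1;0 0 0 -7 1 57 1;0 0 0 -7 1 57 -1;0 0 0 -7 1 57 -1;0 0 0 -7 1 57 -1;0 0 0 -7 1 57 -1", grip_force=50)

```text
time: 10.12
eef_pos: [0.5789, -0.2154, 0.0912]
tcp_rot: [0.695, 0.719, 0.002, 0.0]
contact_force: [2.7, 1.0, 2.7]
opening: 0.481
finger_force: 51.3
```

>>> send_rows(rows="0 0 8 0 0 -1 -1;0 0 16 0 0 -2 -1;0 0 24 0 0 -3 -1;0 0 32 0 0 -4 -1;0 0 40 0 0 -5 -1;0 0 40 0 0 -5 -1")

```text
time: 10.88
eef_pos: [0.5771, -0.2143, 0.0958]
tcp_rot: [0.899, 0.438, -0.0, -0.003]
contact_force: [-3.0, 4.3, 7.0]
opening: 0.478
finger_force: 51.9
```

>>> send_rows(rows="0 0 0 0 0 0 -1;0 0 0 0 0 0 -1;0 0 0 0 0 0 -1;0 0 0 0 0 0 -1;0 0 0 0 0 0 -1;0 0 0 0 0 0 -1;0 0 0 0 0 0 -1;0 0 0 0 0 0 -1")

```text
time: 11.88
eef_pos: [0.5771, -0.2143, 0.0958]
tcp_rot: [0.899, 0.438, -0.0, -0.003]
contact_force: [-3.6, 4.5, 7.1]
opening: 0.478
finger_force: 51.9
```

```bash
python3 - <<'E'
from h import *
q=shot('top'); bub(q)
cv2.imwrite('pics/c5.png',cv2.resize(q['color'][240:290,320:400],None,fx=8,fy=8,interpolation=cv2.INTER_CUBIC)[:,:,::-1])
E
```

```text
greencols [(350, 0), (351, 0), (352, 2), (353, 7), (354, 7), (355, 7), (356, 6), (357, 6), (358, 6), (359, 6), (360, 7), (361, 3), (362, 1), (363, 0), (364, 0), (365, 0), (366, 1), (367, 2), (368, 5), (369, 7), (370, 7), (371, 7), (372, 6), (373, 6), (374, 6), (375, 6), (376, 7), (377, 7), (378, 7), (379, 6), (380, 0), (381, 0), (382, 0), (383, 0)]
row 266 R [255, 255, 223, 160, 158, 159, 159, 159, 159, 160, 168, 230, 255, 255, 255, 255, 255, 255, 216, 149, 141, 156, 164, 164, 164, 164, 162, 162, 163, 203, 253, 255, 255, 239]
```

View pics/c5.png

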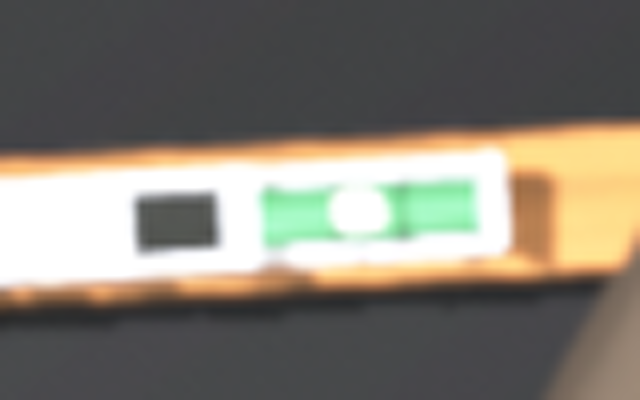

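The bubble is at px 364.8 and the vial's middle at 366.3, so about 3.4 mm remain, roughly 15° of knob turn.

>>> send_rows(rows="0 0 8 0 0 -1 -1;0 0 15 0 0 -2 -1;0 0 15 0 0 -2 -1;0 0 15 0 0 -2 -1;0 0 15 0 0 -2 -1;0 0 15 0 0 -2 -1;0 0 15 0 0 -2 -1;0 0 15 0 0 -2 -1")

```text
time: 12.92
eef_pos: [0.5767, -0.2136, 0.0976]
tcp_rot: [0.948, 0.317, -0.001, -0.004]
contact_force: [-4.8, 6.2, 8.5]
opening: 0.478
finger_force: 52.0
```

>>> send_rows(rows="0 0 0 0 0 0 -1;0 0 0 0 0 0 -1;0 0 0 0 0 0 -1;0 0 0 0 0 0 -1;0 0 0 0 0 0 -1;0 0 0 0 0 0 -1;0 0 0 0 0 0 -1;0 0 0 0 0 0 -1")

```text
time: 13.92
eef_pos: [0.5767, -0.2136, 0.0976]
tcp_rot: [0.948, 0.317, -0.001, -0.004]
contact_force: [-4.3, 6.7, 7.5]
opening: 0.476
finger_force: 52.0
```

```bash
cat >> h.py <<'E'
def bub2(q):
    im=q['color'].astype(float)[263:269,340:400,:]; r=im[1:5,:,0].mean(0)  # red: vial ~160, bubble/edges 255
    c=np.arange(340,400)
    wt=np.clip((r-170)/85,0,1)*((c>=355)&(c<=377)); bc=(wt*c).sum()/wt.sum()
    d=np.clip((150-r)/150,0,1)*(c<352); pc=(d*c).sum()/d.sum()
    print('bubble',bc.round(2),'pad',pc.round(2),'off_mm +right',((bc-pc)/447*1000-54).round(2))
E
python3 - <<'E'
from h import *
q=shot('top'); bub(q); bub2(q)
E
```

```text
greencols [(350, 0), (351, 0), (352, 3), (353, 8), (354, 7), (355, 7), (356, 6), (357, 6), (358, 6), (359, 6), (360, 7), (361, 7), (362, 4), (363, 1), (364, 0), (365, 0), (366, 0), (367, 1), (368, 1), (369, 3), (370, 7), (371, 7), (372, 6), (373, 6), (374, 6), (375, 6), (376, 7), (377, 7), (378, 7), (379, 5), (380, 0), (381, 0), (382, 0), (383, 0)]
row 266 R [255, 255, 214, 160, 158, 159, 159, 160, 160, 160, 157, 151, 216, 255, 255, 255, 255, 255, 255, 232, 151, 158, 163, 164, 165, 164, 164, 163, 165, 212, 254, 255, 255, 235]
bubble 365.6 pad 342.76 off_mm +right -2.9
```

The bubble spans px 361.9 to 369.3, centred at 365.6, and the vial lines are at about 361.5 and 370. It is centred, so I release the knob and lift.

>>> send_rows(rows="0 0 0 0 0 0 0;0 0 0 0 0 0 1;0 0 0 0 0 0 1;0 0 0 0 0 0 1;0 0 0 0 0 -40 1;0 0 0 0 0 -90 1;0 0 8 0 0 -90 -1;0 0 8 0 0 -90 -1")

```text
time: 14.98
eef_pos: [0.5779, -0.2157, 0.1875]
tcp_rot: [0.968, 0.251, 0.001, -0.001]
contact_force: [0.7, -0.1, -0.3]
opening: 0.603
finger_force: 0.0
```

```bash
cat >> h.py <<'E'
def bub3(q):
    r=q['color'].astype(float)[264:268,:,:].mean(0); c=np.arange(640)
    R=r[:,0]; d=np.clip((200-R)/150,0,1)*((c>=333)&(c<=350)); 
    wt=np.clip((R-162)/93,0,1)*((c>=356)&(c<=376)); pc=(d*c).sum()/d.sum(); bc=(wt*c).sum()/wt.sum()
    print('pad',pc.round(2),'bubble',bc.round(2),'off_mm',((bc-pc)/.447-54).round(2)); print(R[333:384].round().astype(int).tolist())
    return pc
E
python3 - <<'E'
from h import *
from scipy.spatial.transform import Rotation as R
q=shot('top'); pc=bub3(q); p=shot('side')
s=ctrl.get_state(); M=R.from_quat(s['tcp_rot']).as_matrix(); print(s['eef_pos'],M.round(3).tolist(),s['opening'],s['contact_force'],s['time'])
im=q['color'].astype(int).max(2); m=(im[258:276,333:351]<150); ys,xs=np.where(m); print('padpix',xs.mean()+333,ys.mean()+258,len(xs))
ip=p['color']; cv2.imwrite('pics/c6.png',cv2.resize(ip[200:270,300:400],None,fx=7,fy=7,interpolation=cv2.INTER_CUBIC)[:,:,::-1])
T=onz(q,pc,267.5,.104); print(T,'pred in side crop',(pix(p,T)-[300,200])*7, 'delta tool',M.T@(T-s['eef_pos']))
E
```

```text
pad 341.53 bubble 365.59 off_mm -0.17
[255, 255, 255, 219, 123, 110, 108, 105, 101, 101, 100, 99, 100, 131, 230, 255, 255, 255, 254, 208, 154, 154, 156, 158, 158, 158, 158, 155, 147, 209, 255, 255, 255, 255, 255, 255, 226, 146, 154, 159, 160, 160, 161, 160, 160, 162, 212, 254, 255, 255, 231]
[ 0.57717592 -0.21528548  0.18585181] [[0.874, 0.486, -0.002], [0.486, -0.874, 0.004], [0.001, -0.005, -1.0]] 0.42442553356055446 [0.48341827 0.38842473 0.5171621 ] 15.075
padpix 341.14864864864865 266.02702702702703 74
[ 4.70109501e-01 -2.57704349e-04  1.04000000e-01] pred in side crop [325.39085722 173.21018968] delta tool [ 0.01092858 -0.23957824  0.08296213]
```

View pics/c6.png

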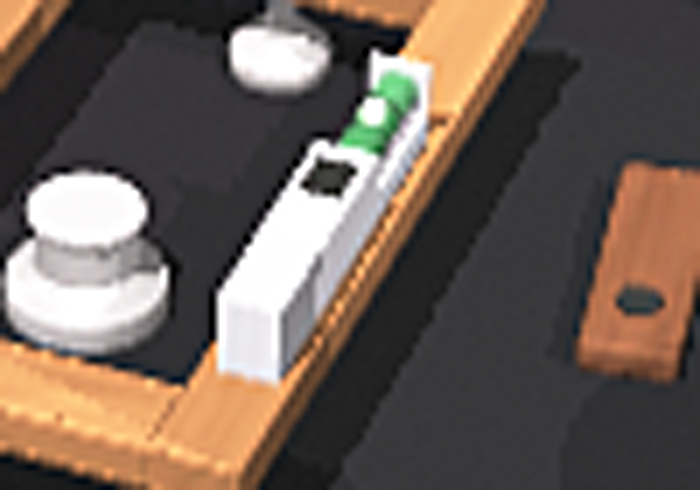

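The side view shows the pad at crop (329,177) against a prediction of (325,173). The bubble still reads centred (-0.2 mm) after release. I move shut fingers above the pad.

>>> send_rows(rows="0 0 10 3 -60 0 -1;0 0 20 6 -120 0 -1;0 0 27 9 -180 0 -1;0 0 27 12 -225 0 -1;0 0 27 12 -240 20 -1;0 0 27 12 -240 40 -1;0 0 27 12 -240 40 -1;0 0 27 12 -240 40 -1")

```text
time: 16.08
eef_pos: [0.4722, 0.0002, 0.1478]
tcp_rot: [1.0, 0.017, -0.0, -0.002]
contact_force: [0.4, -0.6, 0.2]
opening: 0.002
finger_force: 0.0
```

>>> send_rows(rows="0 0 0 0 0 10 -1;0 0 0 0 0 16 -1;0 0 0 0 0 18 -1;0 0 0 0 0 19 -1;0 0 0 0 0 19 -1")

```text
time: 16.7
eef_pos: [0.472, 0.0005, 0.1287]
tcp_rot: [1.0, 0.017, 0.0, -0.002]
contact_force: [0.4, -0.2, -0.2]
opening: -0.001
finger_force: 0.0
```

>>> send_rows(rows="0 0 0 0 0 1 -1;0 0 0 0 0 1 -1;0 0 0 0 0 1 -1")

```text
time: 17.08
eef_pos: [0.4722, 0.0005, 0.1281]
tcp_rot: [1.0, 0.017, 0.0, -0.002]
contact_force: [-1.3, 0.5, 2.6]
opening: -0.002
finger_force: 1.4
```

>>> send_rows(rows="0 0 0 0 0 1 -1;0 0 0 0 0 1 -1;0 0 0 0 0 1 -1")

```text
time: 17.45
eef_pos: [0.4723, 0.0005, 0.1281]
tcp_rot: [1.0, 0.017, 0.0, -0.002]
contact_force: [-3.4, 0.5, 8.4]
opening: 0.001
finger_force: 4.2
```

>>> send_rows(rows="0 0 0 0 0 0.5 -1;0 0 0 0 0 0.5 -1;0 0 0 0 0 0.5 -1;0 0 0 0 0 0.5 -1;0 0 0 0 0 0.5 -1;0 0 0 0 0 0.5 -1;0 0 0 0 0 0.5 -1;0 0 0 0 0 0.5 -1")

```text
time: 18.45
eef_pos: [0.4724, 0.0005, 0.1281]
tcp_rot: [1.0, 0.017, -0.0, -0.002]
contact_force: [-4.7, 1.1, 10.1]
opening: -0.003
finger_force: 5.5
```

>>> send_rows(rows="0 0 0 0 0 0 -1;0 0 0 0 0 0 -1;0 0 0 0 0 0 -1;0 0 0 0 0 0 -1;0 0 0 0 0 0 -1;0 0 0 0 0 0 -1;0 0 0 0 0 0 -1;0 0 0 0 0 0 -1")

```text
time: 19.45
eef_pos: [0.4724, 0.0005, 0.128]
tcp_rot: [1.0, 0.017, -0.0, -0.002]
contact_force: [-4.3, -0.4, 11.2]
opening: 0.002
finger_force: 5.5
```

```bash
python3 - <<'E'
from h import *
q=shot('top'); p=shot('side'); s=ctrl.get_state(); print(s['eef_pos'],s['contact_force'],s['time'])
a=q['color'][235:295,310:400]; b=p['color'][200:260,300:390]
cv2.imwrite('pics/c7.png',cv2.resize(np.vstack([a,b]),None,fx=5,fy=5,interpolation=cv2.INTER_CUBIC)[:,:,::-1])
E
```

```text
[0.4723842  0.00048481 0.12806987] [-4.77824198  0.35783673 10.53801264] 19.55
```

View pics/c7.png

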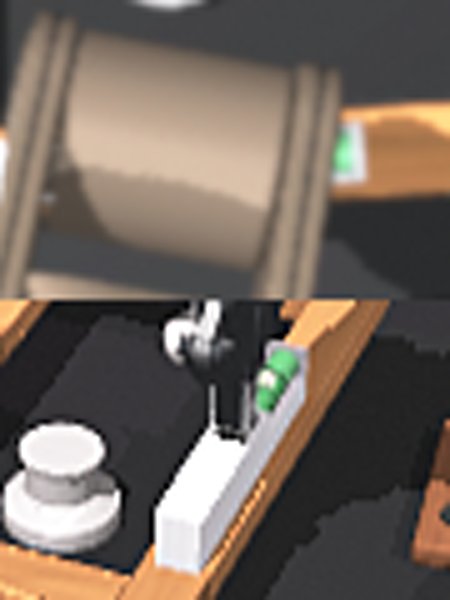

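The fingertips press the pad at crop (232,432) with 10.5 N, and the level is still on the rail with its bubble (268,380) in the middle of the vial. Handing in.

```bash
python3 -c "
from plant import ctrl
print(ctrl.sign_off())"
```

```text
the job is handed in; nothing more can be done
None
```

The job is handed in: the level lies on the front rail with its bubble centred (0.2 mm off when last measured, just before pressing), and the fingertips were pressing its pad with about 10.5 N; sign-off returned no verdict.

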